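# Set the mitre box's length stop and load the channel

## Robot

A 6-joint arm with a two-finger parallel gripper is mounted at the origin on a cart in front of the work surface, level with it; the furniture and walls round the work are solid. World frame = base frame: x ahead of the robot, y to its left, z up, the work surface at z = 0. Lengths are in m, angles in rad, forces in N, time in s.
With the tool pointing down it reaches from about 0.375 to 0.9 m from the base axis. Payload 3.1 kg.
Tool frame: the origin (TCP) lies between the finger pads; the fingertips stand 11 mm ahead of it and the grasp point (between the pads) lies 8 mm behind it; z points along the fingers, y is the line along which they close (so a half turn about z gives the same grasp; the last joint's range is limited). The gripper opens to 87 mm and grips with 3 to 60 N. Pads are 19 mm wide; open, the fingers measure 117 mm over their backs; the gripper's body (75 mm by 190 mm) begins 51 mm behind the grasp point.
Start: joints at [1.012, 0.527, 1.433, -0, 1.181, -0.178], TCP at [0.232, 0.58, 0.234] pointing down, gripper open.
Joint ranges: [-3.08, 3.08], [-0.75, 2.2], [0.22, 2.44], [-1.43, 4.57], [0, 2.65], [-2.85, 2.85]. Speed limits (rad/s): [2.79, 2.79, 3.14, 3.14, 3.14, 3.14].

## Interface

Orientations are given as a unit quaternion [x, y, z, w].
In Python, from rig import get_obs, camera, hand_in gives the robot as it stands.
- The arm moves only by the shell command python3 -m pendant 'ROWS' [FORCE]. ROWS is JSON, a list that holds one entry, the list of rows, each a list of 7 numbers: the shift along the tool's x, y, z in m, then the turn, a rotation vector about the tool's x, y, z in degrees, then the opening, from 0 (shut) to 1 (fully open). In form: [[[x, y, z, ax, ay, az, fingers], ...]]. A call has exactly 5 rows; each row shifts and turns the commanded pose from where the row before left it, along the tool's axes as they then stand; what a row does not reach is not made up. A row lasts 1/8 s, in which the tool goes at most 62.5 mm and 10.7 degrees, less where a joint would pass 70% of its speed; a pose out of reach is approached as far as the arm can. A call with a gripper value outside its range is refused whole. The fingers move at their own pace and stop on an object; FORCE is the grip in N (left out, the last holds). Time passes only in rows, so rows that do not move let the fingers close, or fill a call up. It gives the time, the measured TCP pose, the force, the opening and the grip force at its end, in the units of the state.
- get_obs(): the state, without advancing time (a new reading comes with each control period).
- camera(name): name is "side" or "top"; returns a dict with "img" (384x512x3 uint8, red, green, blue), "intrinsics" (3x3 intrinsics, pixels), "R" (3x3) and "t" (3): a world point X has camera coordinates R X + t. Camera axes: x right, y down, z forward; pixel columns grow to the right and rows downward; lengths in m; the calibration is good to about 2 mm. A picture is of the moment at which its call begins. There is no depth.
- hand_in(): hands the job in; it is judged then, once.
The state is a dict: "time": time; "q": joint angles; "joint_velocities": joint speeds; "joint_torque": joint torques, N m; "position": TCP position; "tool_rot": TCP orientation; "ft_force": force on the tool from outside, world axes, zero at the start; "moment": the same for the moment, N m; "grip_width": finger opening in m; "grip_force": force on a finger pad.
Only numpy, scipy, OpenCV 4.12 (cv2) and the standard library are available. Lean on these libraries where they do the work, as an engineer would, in place of code of your own. Each camera call takes 0.05 s, during which the arm holds its last target. There are 200 camera calls.

## Task

Get the mitre box ready for sawing a piece off the zinc channel: squeeze the two brass button pins of the length stop flush and pull the stop out to its longest setting, so that both pins pop out again in the last pair of holes. Then lay the zinc channel, open side up as it is now, flat along the bottom of the trough with one end butted against the stop bar, and let go. Leave the other tools on the bench where they are.

Things in the scene. Friction and masses are not known exactly. Their poses are not given: they have to be found in the camera images.
- mitre_box: Aluminium mitre box (U trough, open ends) and a telescoping length stop on a green base plate, 124 (x) x 132 (y), top at z = 8 mm; fixed. Origin: underside centre of the plate; y along the trough towards the stop bar (to the robot's left), x from the trough to the stop arm, z up. A green bracket (x 21 to 57, y -60 to -32, up to z = 68) holds the arm's inner bar.
- trough_mouth (a point): Centre of the trough's floor at the mouth (x -36, y 62, z 18 mm in the mitre box's frame, same axes). Trough: y = -58 to 62, inside width 28, walls 5 thick up to z = 40, too narrow for fingers beside the channel. Beyond the mouth only the bench is under the stock: the channel can be held there from above, between mouth and stop bar (49 mm apart at the longest setting).
- pin_pinch (a point): Point between the two pins on the stop arm's centre line, fixed to the mitre box (x 39, y 37, z 44 mm, same axes). Brass pins, 10 mm thick with round tips, stand 5 mm out of the tube's -x and +x sides: 36 mm over both. They stay here while the tube slides. Held flush (3 N a pin) they let it slide: up to 20 N for the first few mm until they slip under its wall, then 3 N. Grip with 20 N or more.
- last_holes (a point): Centre of the tube between its last pair of holes (same axes as the mitre box), moves with the tube. Bright square steel tube, 26 x 26 mm, reaching 15 mm past this point to -y and 74 mm to +y; three pairs of round 11.6 mm holes in its -x and +x sides, here and 22 and 44 mm towards +y. Pins start in the +y pair; they spring out and lock in each pair that comes along.
- length_stop (a joint): How far the tube and stop bar are pulled out along the mitre box's +y, m: 0 at the start (shortest), 0.022 with the pins in the middle holes, 0.044 in the last holes (longest). About 1 mm of play in a hole; it cannot go past 0.047.
- pin_front (a joint): How far the pin on the -x side (towards the trough) is pressed in, m: 0 fully out, 0.005 flush, 0.0074 under the tube's wall.
- pin_rear (a joint): The same for the pin on the +x side: 0 fully out, 0.005 flush, 0.0074 under the tube's wall.
- stop_face (a point): Point on the dark stop bar's face that looks at the trough's mouth (-y), on the trough's centre line, 25 mm above the bench; same axes. 5 mm from the mouth at joint 0, 49 mm at 0.044. The bar is fixed to the tube's +y end, 6 mm thick, 104 long (13 mm past the centre line), z = 16 to 46 mm, up to 60 at the tube.
- zinc_channel: Straight piece of grey zinc U channel, 22 wide (x), 124 long (y), 14 mm high (z), 0.08 to 0.15 kg, lying on the bench open side up. Grip it across its width. Origin: centre of its underside. Both ends are alike.
- spark_plug: used spark plug, 21 x 58 x 24, lying on the bench; leave it
- screwdriver_orange: screwdriver with orange handle, 30 x 211 x 29, lying on the bench to the right of the channel; leave it
- locking_pliers: chromed locking pliers, 47 x 228 x 20, lying on the bench behind the mitre box; leave them

How it is judged:
On the way, in this order (a step that is already met when the one before it is completed fails the run):
1. the length stop is at its longest setting with both pins out in the last holes (value of joint length_stop between 0.0415 and 0.0465 m and value of joint each of pin_front, pin_rear below 0.0015 m), for 0.2 s.
2. the channel lies in the trough, butted against the stop (y of zinc_channel in the frame of stop_face between -0.065 and -0.0605 m and x of zinc_channel in the frame of trough_mouth between -0.005 and 0.005 m and z of zinc_channel in the frame of trough_mouth between -0.002 and 0.0025 m and angle between the y axis of zinc_channel and the y axis of mitre_box, either way round below 0.1 rad and angle between zinc_channel's own z axis and vertical below 0.06 rad and linear speed of zinc_channel below 0.02 m/s), for 0.2 s.
At the end, for the whole second after the job is handed in: The length stop is at its longest setting (44 mm, within 2.5 mm) with both pins out (pressed in less than 1.5 mm); the channel lies at rest, flat and open side up on the trough's floor, along the trough, its end within 2.5 mm of the stop bar (all of step 1 and all of step 2); the robot touches nothing.
It fails at once if the spark plug is moved more than 3 cm (distance of spark_plug from where it was at the start of the episode above 0.03 m).
It fails at once if the screwdriver orange is moved more than 3 cm (distance of screwdriver_orange from where it was at the start of the episode above 0.03 m).
It fails at once if the locking pliers is moved more than 3 cm (distance of locking_pliers from where it was at the start of the episode above 0.03 m).
It also fails if it takes over 51 s, if anything falls off the work surface, if the arm or the gripper's body presses on something with over 40 N, if the wrist force passes 120 N, or if a joint passes its speed limit or range.

## Working session

There is one attempt and no reset: what is moved stays moved. The work goes in short steps, Python scripts to look and compute and a shell command to move; the robot and the scene stay as the last step left them, time stands still between calls to the robot, and variables do not carry over. Pictures are saved under pics/ and viewed, at most 11 in all, crops included, and the job is handed in when it is done.

```bash
ls; mkdir -p pics; python3 - <<'E'
from rig import *
import cv2
print(get_obs())
for n in("side","top"):
    c=camera(n); cv2.imwrite(f"pics/{n}0.png",c["img"][:,:,::-1]); print(n,c["intrinsics"],c["R"],c["t"])
E
```

```text
pics
{'time': 0.0, 'q': array([ 1.01247519e+00,  5.28455844e-01,  1.43387603e+00, -1.06675254e-05,
        1.18138608e+00, -1.78489801e-01]), 'joint_velocities': array([ 0.00097106, -0.00100132, -0.00090709,  0.00084858,  0.00090744,
       -0.0011673 ]), 'joint_torque': array([-6.95279209e-05, -4.40044141e+01, -1.76590991e+01,  6.31890236e-02,
        5.83882607e-02, -1.69502846e-04]), 'position': array([0.23132367, 0.57986922, 0.2325863 ]), 'tool_rot': array([ 1.88773978e-01,  9.82019988e-01, -9.93124359e-04, -3.78088650e-04]), 'ft_force': array([-0.29748991, -0.15575258,  0.46089248]), 'moment': array([0.02955243, 0.00459961, 0.03097587]), 'grip_force': 0.0, 'grip_width': 0.08723734829033125}
side [[466.72526344   0.         255.54602439]
 [  0.         466.72526344 189.21878723]
 [  0.           0.           1.        ]] [[ 0.95054385 -0.30964751  0.02418297]
 [-0.12584554 -0.45515735 -0.88147302]
 [ 0.28395298  0.83483544 -0.47161478]] [-0.50171644  0.17308719  0.82202596]
top [[371.61563897   0.         256.42952736]
 [  0.         371.61563897 193.69838992]
 [  0.           0.           1.        ]] [[ 0.00583598 -0.99997216  0.00464954]
 [-0.99669833 -0.0061933  -0.08095732]
 [ 0.08098386 -0.00416172 -0.99670672]] [0.08186852 0.58538653 0.87936823]
```

View pics/side0.png

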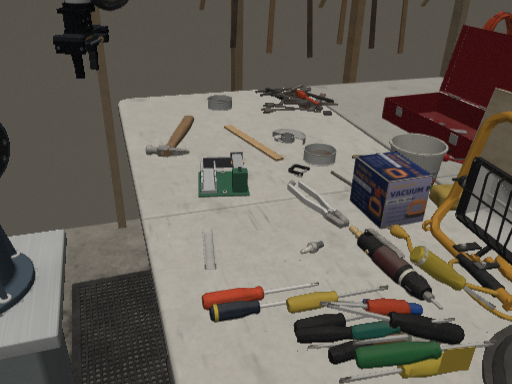

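View pics/top0.png

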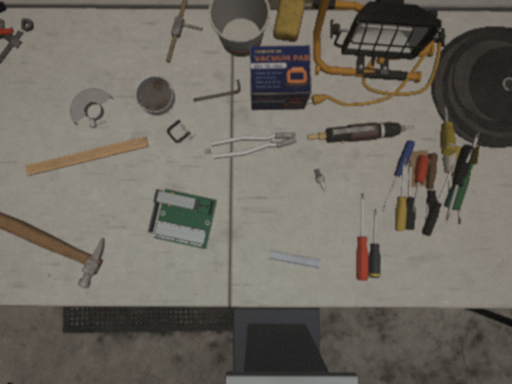

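The side view shows the green mitre box at about (222,178) and the channel at (209,250). In the top view the box is at (183,218), with the stop bar on its left at x≈153 and the tube above the trough, and the channel is at (295,259). I'll enlarge both and measure.

```bash
python3 - <<'E'
import cv2,numpy as np
s=cv2.imread("pics/side0.png");t=cv2.imread("pics/top0.png")
a=cv2.resize(t[180:256,140:226],None,fx=4.5,fy=4.5,interpolation=cv2.INTER_CUBIC)
b=cv2.resize(s[145:205,190:260],None,fx=5,fy=5,interpolation=cv2.INTER_CUBIC)
c=cv2.resize(t[244:272,260:330],None,fx=5,fy=5,interpolation=cv2.INTER_CUBIC)
d=cv2.resize(s[225:275,190:230],None,fx=5,fy=5,interpolation=cv2.INTER_CUBIC)
M=np.zeros((600,800,3),np.uint8)
M[:a.shape[0],:a.shape[1]]=a; M[:b.shape[0],400:400+b.shape[1]]=b; M[350:350+c.shape[0],:c.shape[1]]=c; M[320:320+d.shape[0],450:450+d.shape[1]]=d
cv2.imwrite("pics/m.png",M)
for n,i in(("t",t),("s",s)):
    h=cv2.cvtColor(i,cv2.COLOR_BGR2HSV)
    g=cv2.inRange(h,(50,80,20),(90,255,255))
    n_,l,st,ce=cv2.connectedComponentsWithStats(g)
    print(n,[(st[k].tolist()) for k in range(1,n_) if st[k][4]>30])
E
```

```text
t [[464, 173, 5, 15, 32], [454, 189, 11, 20, 97], [195, 197, 16, 9, 57], [160, 205, 52, 42, 723]]
s [[199, 168, 50, 29, 804], [351, 322, 50, 17, 582], [354, 341, 87, 27, 1709]]
```

View pics/m.png

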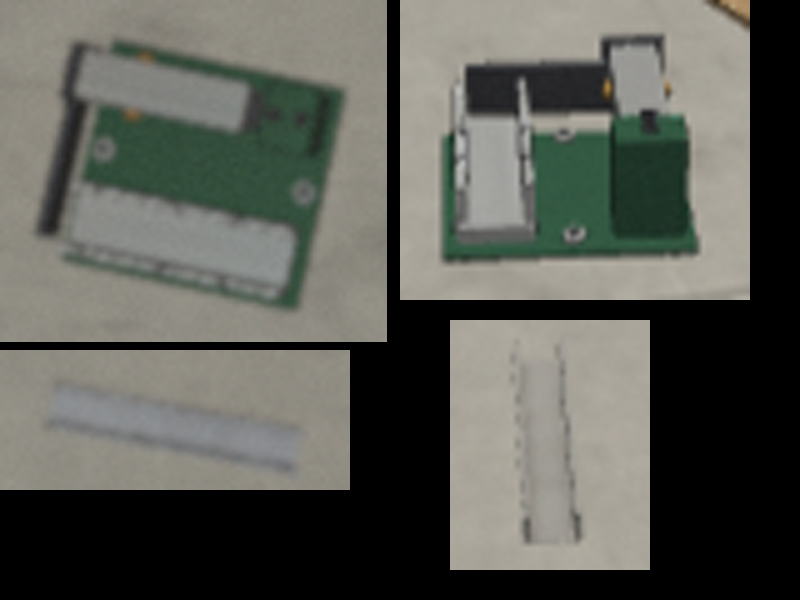

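The mosaic gives the plate corners in the top crop (TL (113,40), TR (343,90), BR (297,308), BL (66,258)), orange pins in both views and the channel ends. Now the rays.

```bash
cat > h.py <<'E'
import numpy as np,cv2
from rig import *
def ray(c,p):
    K,R,t=c["intrinsics"],np.array(c["R"]),np.array(c["t"])
    d=R.T@np.linalg.solve(K,[p[0],p[1],1]); return -R.T@t,d
def onz(c,p,z):
    o,d=ray(c,p); return o+d*(z-o[2])/d[2]
def tri(c1,p1,c2,p2):
    (o1,d1),(o2,d2)=ray(c1,p1),ray(c2,p2)
    s=np.linalg.lstsq(np.c_[d1,-d2],o2-o1,rcond=None)[0]
    a,b=o1+s[0]*d1,o2+s[1]*d2; return (a+b)/2,np.linalg.norm(a-b)
def toolaxes():
    from scipy.spatial.transform import Rotation as Ro
    o=get_obs(); return o["position"],Ro.from_quat(o["tool_rot"]).as_matrix(),o
def delta(target,yaw):   # tool-frame shift and turn to have TCP at target, tool y along yaw (deg)
    p,R,o=toolaxes(); a=np.degrees(np.arctan2(R[1,1],R[0,1]))
    print("t",o["time"],"tcp",p.round(4),"y ang",a.round(2),"tool z",R[:,2].round(3),"turn z",-(yaw-a),"shift tool",(R.T@(np.array(target)-p)).round(4))
E
python3 - <<'E'
from h import *
T,S=camera("top"),camera("side")
cr=lambda u,f,x,y:((u[0]+.5)/f-.5+x,(u[1]+.5)/f-.5+y)
P=[onz(T,cr(u,4.5,140,180),.008)[:2] for u in[(113,40),(343,90),(297,308),(66,258)]]
L=np.array([(62,66),(62,-66),(-62,-66),(-62,66)])/1e3
def fit(L,P):
    L,P=np.array(L),np.array(P);a=(L-L.mean(0))@[1,1j];b=(P-P.mean(0))@[1,1j]
    w=(a.conj()*b).sum(); th=np.angle(w);R=np.array([[np.cos(th),-np.sin(th)],[np.sin(th),np.cos(th)]])
    o=P.mean(0)-R@L.mean(0); print("box",o.round(4),"yaw",np.degrees(th).round(2),"res mm",((P-(L@R.T+o))*1e3).round(1).tolist()); return o,R
o,R=fit(L,P)
def pins(c,box):
    x,y,w,h=box; h_=cv2.cvtColor(c["img"][y:y+h,x:x+w],cv2.COLOR_RGB2HSV)
    m=cv2.inRange(h_,(8,110,80),(28,255,255)); n,l,st,ce=cv2.connectedComponentsWithStats(m)
    return [(ce[k]+[x,y],st[k][4]) for k in range(1,n)]
print(pt:=pins(T,(140,180,86,76)),ps:=pins(S,(190,145,62,60)))
for u,n in(((147,57),"rear"),((133,114),"front")): print(n,onz(T,cr(u,4.5,140,180),.044).round(4))
for a,b in(((147,57),(268,89)),((133,114),(208,88))): print("pin tri",tri(T,cr(a,4.5,140,180),S,cr(b,5,190,145)))
pp=o+R@[.039,.037]; print("pinch pred",pp,"rear",o+R@[.055,.037],"front",o+R@[.023,.037])
# channel
C=[onz(T,cr(u,5,260,244),.01) for u in[(52,380-350),(300,428-350),(297,470-350),(48,428-350)]]
C=np.array(C)[:,:2]; print("chan corners",C.round(4).tolist(),"centre",C.mean(0),"len",np.linalg.norm(C[0]-C[1]),"wid",np.linalg.norm(C[0]-C[3]))
d=(C[0]+C[3]-C[1]-C[2]);print("ang of +y axis",np.degrees(np.arctan2(d[1],d[0])))
# height by two views: near/far end centres in both
sideN=cr((550-450,540-320),5,190,225); sideF=cr((540-450,352-320),5,190,225)
print("tri right end",tri(T,cr((298,99),5,260,244),S,sideN),"left end",tri(T,cr((50,54),5,260,244),S,sideF))
# box side plate corner check z
for a,b in(((66,258),(42,135)),):print("corner tri",tri(T,cr(a,4.5,140,180),S,cr(b,5,190,145)))
print("trough mouth floor top",o+R@[-.036,.062],onz(T,cr((75,210),4.5,140,180),.018))
E
```

```text
box [0.5248 0.2601] yaw -11.39 res mm [[-1.0, -0.5], [-1.7, 2.2], [1.2, 0.9], [1.4, -2.6]]
[(array([172., 192.]), np.int32(1)), (array([168.5, 205. ]), np.int32(2))] [(array([231., 162.]), np.int32(3)), (array([243., 162.]), np.int32(1))]
rear [0.5854 0.2852 0.044 ]
front [0.5552 0.2918 0.044 ]
pin tri (array([0.58566196, 0.28503964, 0.04414567]), np.float64(0.0006512459450917575))
pin tri (array([0.55539385, 0.29137294, 0.04552929]), np.float64(0.00047391259496354214))
pinch pred [0.57035209 0.28871703] rear [0.58603709 0.2855578 ] front [0.55466709 0.29187626]
chan corners [[0.4495, 0.0515], [0.427, -0.0693], [0.4068, -0.0677], [0.4264, 0.0533]] centre [ 0.42743642 -0.008046  ] len 0.1228564332841394 wid 0.02322662741775599
ang of +y axis 80.14339584632361
tri right end (array([ 0.41512642, -0.06922463,  0.0028613 ]), np.float64(0.002169692889942874)) left end (array([0.43783133, 0.05223291, 0.0066736 ]), np.float64(0.0003537935206833134))
corner tri (array([0.47762745, 0.33472466, 0.00807213]), np.float64(0.001788173230989518))
trough mouth floor top [0.50176494 0.32803374] [0.5045818  0.32770904 0.018     ]
```

```bash
python3 - <<'E'
from h import *
delta([.5705,.2884,.16],-11.6)
E
```

```text
t 0.2 tcp [0.2315 0.5801 0.2329] y ang 68.24 tool z [-0.001 -0.001 -1.   ] turn z 79.8394649535461 shift tool [-0.423  -0.1451  0.073 ]
```

```bash
python3 -m pendant '[[[-0.053,-0.018,0,0,0,0,0.7],[-0.053,-0.018,0,0,0,0,0.7],[-0.053,-0.018,0,0,0,0,0.7],[-0.053,-0.018,0,0,0,0,0.7],[-0.053,-0.018,0,0,0,0,0.7]]]'
python3 -m pendant '[[[-0.053,-0.018,0,0,0,0,0.7],[-0.053,-0.018,0,0,0,0,0.7],[-0.053,-0.018,0,0,0,0,0.7],[0,0,0,0,0,10,0.7],[0,0,0.01,0,0,10,0.7]]]'
python3 -m pendant '[[[0,0,0.01,0,0,10,0.7],[0,0,0.01,0,0,10,0.7],[0,0,0.01,0,0,10,0.7],[0,0,0.01,0,0,10,0.7],[0,0,0.01,0,0,10,0.7]]]'
python3 -m pendant '[[[0,0,0.01,0,0,10,0.7],[0,0,0,0,0,0,0.7],[0,0,0,0,0,0,0.7],[0,0,0,0,0,0,0.7],[0,0,0,0,0,0,0.7]]]'
python3 - <<'E'
from h import *
delta([.5705,.2884,.036],-11.6)
E
```

```text
time: 0.82
position: [0.4456, 0.3974, 0.2335]
tool_rot: [0.189, 0.982, 0.0, -0.0]
ft_force: [0.5, 0.4, 0.0]
grip_width: 0.0613
grip_force: 0.0
time: 1.45
position: [0.5733, 0.2886, 0.2238]
tool_rot: [0.36, 0.933, 0.0, 0.0]
ft_force: [0.2, -0.7, 0.3]
grip_width: 0.0606
grip_force: 0.0
time: 2.08
position: [0.5719, 0.2895, 0.1729]
tool_rot: [0.72, 0.694, -0.0, -0.0]
ft_force: [0.4, 0.4, -0.7]
grip_width: 0.0609
grip_force: 0.0
time: 2.7
position: [0.5722, 0.2896, 0.164]
tool_rot: [0.776, 0.631, 0.0, 0.0]
ft_force: [-0.0, 0.4, -0.1]
grip_width: 0.0606
grip_force: 0.0
t 2.7 tcp [0.5722 0.2896 0.164 ] y ang -11.72 tool z [ 0.001  0.    -1.   ] turn z -0.11627994170880562 shift tool [-0.0016 -0.0015  0.128 ]
```

```bash
python3 -m pendant '[[[-0.0016,-0.0015,0.03,0,0,0,0.7],[0,0,0.04,0,0,0,0.7],[0,0,0.03,0,0,0,0.7],[0,0,0.02,0,0,0,0.7],[0,0,0.008,0,0,0,0.7]]]'
python3 -m pendant '[[[0,0,0,0,0,0,0.7],[0,0,0,0,0,0,0.1],[0,0,0,0,0,0,0.1],[0,0,0,0,0,0,0.1],[0,0,0,0,0,0,0.1]]]' 55
python3 - <<'E'
from h import *
delta([.5705,.2884,.036],-11.6)
for n in("top","side"):
    c=camera(n)["img"][:,:,::-1]; c=c[175:260,135:230] if n=="top" else c[110:205,170:280]
    cv2.imwrite(f"pics/{n}1.png",cv2.resize(c,None,fx=5,fy=5,interpolation=cv2.INTER_CUBIC))
E
```

```text
time: 3.32
position: [0.57, 0.2882, 0.0346]
tool_rot: [0.776, 0.631, -0.001, -0.0]
ft_force: [-0.0, 0.4, 0.6]
grip_width: 0.0608
grip_force: 0.0
time: 3.95
position: [0.5705, 0.2884, 0.0361]
tool_rot: [0.776, 0.631, 0.0, 0.0]
ft_force: [-0.5, -0.1, 2.0]
grip_width: 0.0285
grip_force: 2.8
t 3.95 tcp [0.5705 0.2884 0.0361] y ang -11.76 tool z [ 0.001  0.    -1.   ] turn z -0.15936497133200334 shift tool [ 0.     -0.      0.0001]
```

View pics/side1.png

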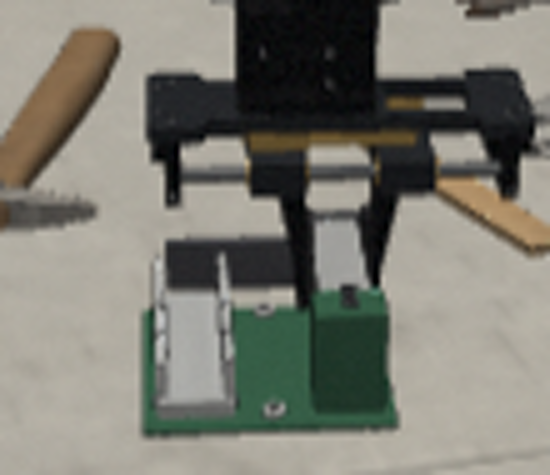

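The fingers straddle the tube at (345,260) with the pins covered. They are still closing, so I'll wait for the grip and then pull.

```bash
python3 -m pendant '[[[0,0,0,0,0,0,0.1],[0,0,0,0,0,0,0.1],[0,0,0,0,0,0,0.1],[0.002,0,0,0,0,0,0.1],[0.002,0,0,0,0,0,0.1]]]' 55
python3 -m pendant '[[[0.003,0,0,0,0,0,0.1],[0.003,0,0,0,0,0,0.1],[0.003,0,0,0,0,0,0.1],[0.003,0,0,0,0,0,0.1],[0.002,0,0,0,0,0,0.1]]]'
```

```text
time: 4.68
position: [0.5708, 0.2903, 0.036]
tool_rot: [0.775, 0.631, -0.002, 0.001]
ft_force: [-1.4, -5.1, 7.7]
grip_width: 0.025
grip_force: 55.0
time: 5.3
position: [0.5737, 0.3042, 0.036]
tool_rot: [0.776, 0.631, -0.001, 0.001]
ft_force: [-0.5, -3.5, 7.3]
grip_width: 0.0252
grip_force: 55.0
```

```bash
python3 -m pendant '[[[0.002,0,0,0,0,0,0.1],[0.002,0,0,0,0,0,0.1],[0.001,0,0,0,0,0,0.1],[0.001,0,0,0,0,0,0.1],[0,0,0,0,0,0,0.1]]]'
python3 - <<'E'
from h import *
for n in("top","side"):
    c=camera(n)["img"][:,:,::-1]; c=c[175:260,130:230] if n=="top" else c[110:205,170:280]
    cv2.imwrite(f"pics/{n}2.png",cv2.resize(c,None,fx=5,fy=5,interpolation=cv2.INTER_CUBIC))
E
```

```text
time: 5.92
position: [0.5753, 0.3113, 0.036]
tool_rot: [0.776, 0.631, -0.0, 0.0]
ft_force: [-0.7, -2.0, 5.7]
grip_width: 0.0252
grip_force: 55.0
```

View pics/side2.png

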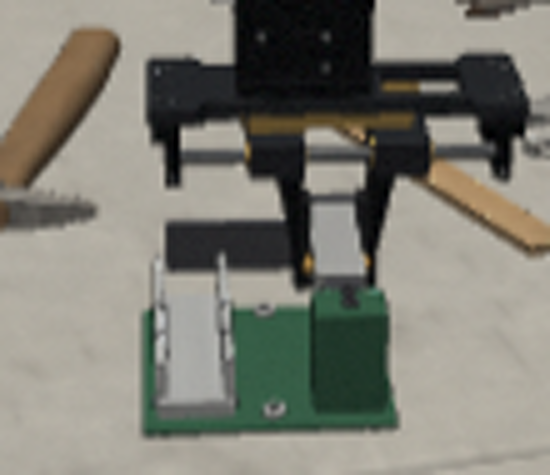

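The bar has moved out and both pins are showing again at (308,262) and (370,262), so it is in the middle holes. Now I'll open, go back and grip the pins again.

```bash
python3 -m pendant '[[[0,0,0,0,0,0,0.65],[0,0,0,0,0,0,0.65],[0,0,0,0,0,0,0.65],[0,0,0,0,0,0,0.65],[-0.003,0,0,0,0,0,0.65]]]'
python3 -m pendant '[[[-0.01,0,0,0,0,0,0.65],[-0.01,0,0,0,0,0,0.65],[0,0,0,0,0,0,0.65],[0,0,0,0,0,0,0.1],[0,0,0,0,0,0,0.1]]]' 55
python3 -m pendant '[[[0,0,0,0,0,0,0.1],[0,0,0,0,0,0,0.1],[0,0,0,0,0,0,0.1],[0,0,0,0,0,0,0.1],[0,0,0,0,0,0,0.1]]]' 55
python3 - <<'E'
from h import *
delta([.5705,.2884,.036],-11.6)
E
```

```text
time: 6.65
position: [0.5745, 0.3089, 0.0354]
tool_rot: [0.776, 0.631, -0.0, -0.0]
ft_force: [1.0, -0.3, 0.5]
grip_width: 0.0558
grip_force: 0.0
time: 7.28
position: [0.5706, 0.2894, 0.0356]
tool_rot: [0.776, 0.631, 0.0, 0.0]
ft_force: [-0.5, -0.5, -0.9]
grip_width: 0.0434
grip_force: 0.0
time: 7.9
position: [0.5707, 0.2895, 0.0356]
tool_rot: [0.776, 0.631, 0.0, 0.0]
ft_force: [0.6, 0.9, -0.4]
grip_width: 0.0251
grip_force: 55.0
t 7.9 tcp [0.5707 0.2895 0.0356] y ang -11.76 tool z [ 0.001  0.    -1.   ] turn z -0.16179227285689635 shift tool [-0.0011  0.     -0.0004]
```

```bash
python3 -m pendant '[[[0.002,0,0,0,0,0,0.1],[0.002,0,0,0,0,0,0.1],[0.003,0,0,0,0,0,0.1],[0.003,0,0,0,0,0,0.1],[0.003,0,0,0,0,0,0.1]]]'
python3 -m pendant '[[[0.003,0,0,0,0,0,0.1],[0.002,0,0,0,0,0,0.1],[0.002,0,0,0,0,0,0.1],[0.001,0,0,0,0,0,0.1],[0.001,0,0,0,0,0,0.1]]]'
python3 -m pendant '[[[0,0,0,0,0,0,0.1],[0,0,0,0,0,0,0.65],[0,0,0,0,0,0,0.65],[0,0,0,0,0,0,0.65],[0,0,0,0,0,0,0.65]]]'
python3 -m pendant '[[[0,0,-0.03,0,0,0,0.65],[0,0,-0.05,0,0,0,0.65],[0,0,-0.04,0,0,0,0.65],[0,0,0,0,0,0,0.5],[0,0,0,0,0,0,0.5]]]'
python3 - <<'E'
from h import *
delta([.5705,.2884,.036],-11.6)
M=np.zeros((560,800,3),np.uint8)
for n in("top","side"):
    c=camera(n)["img"][:,:,::-1]; cv2.imwrite(f"pics/{n}3full.png",c); c=c[175:260,130:230] if n=="top" else c[130:205,180:260]
    c=cv2.resize(c,None,fx=4 if n=="top" else 5,fy=4 if n=="top" else 5,interpolation=cv2.INTER_CUBIC)
    x=0 if n=="top" else 400; M[:c.shape[0],x:x+c.shape[1]]=c
cv2.imwrite("pics/m3.png",M[:400])
E
```

```text
time: 8.52
position: [0.5727, 0.2994, 0.0355]
tool_rot: [0.776, 0.631, -0.002, 0.001]
ft_force: [-0.4, -6.6, 1.9]
grip_width: 0.0248
grip_force: 55.0
time: 9.15
position: [0.5751, 0.3108, 0.0356]
tool_rot: [0.776, 0.631, 0.0, 0.0]
ft_force: [0.8, -3.0, 0.1]
grip_width: 0.0252
grip_force: 55.0
time: 9.78
position: [0.5748, 0.3109, 0.0355]
tool_rot: [0.776, 0.631, -0.0, -0.0]
ft_force: [0.1, 0.3, -0.3]
grip_width: 0.0539
grip_force: 0.0
time: 10.4
position: [0.5742, 0.3106, 0.1551]
tool_rot: [0.776, 0.631, -0.001, -0.0]
ft_force: [0.2, -0.3, 0.4]
grip_width: 0.0461
grip_force: 0.0
t 10.4 tcp [0.5742 0.3106 0.1551] y ang -11.76 tool z [-0.001 -0.    -1.   ] turn z -0.15686966507663236 shift tool [-0.0224  0.001   0.1191]
```

View pics/m3.png

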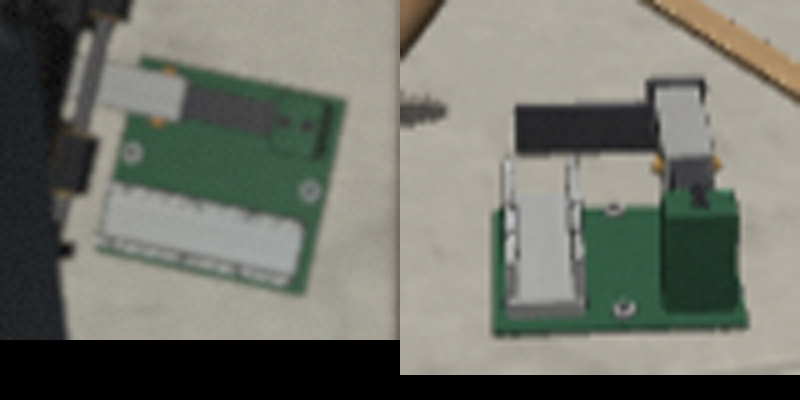

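Both pins stand out at (657,163) and (715,163), and the tube end lies just past them, so the stop is at its longest setting. Now the channel, gripped 37 mm from its centre towards +y.

```bash
python3 - <<'E'
from h import *
delta([.4338,.0284,.013],-9.9)
E
```

```text
t 10.5 tcp [0.5737 0.3104 0.1538] y ang -11.76 tool z [-0.003 -0.001 -1.   ] turn z -1.8617346456648267 shift tool [-0.3043 -0.0791  0.1416]
```

```bash
python3 -m pendant '[[[-0.05,-0.013,0,0,0,0,0.5],[-0.05,-0.013,0,0,0,0,0.5],[-0.051,-0.013,0,0,0,0,0.5],[-0.051,-0.013,0,0,0,0,0.5],[-0.051,-0.013,0,0,0,0,0.5]]]'
python3 -m pendant '[[[-0.051,-0.014,0,0,0,0,0.5],[0,0,0.03,0,0,-1.9,0.5],[0,0,0.03,0,0,0,0.5],[0,0,0,0,0,0,0.5],[0,0,0,0,0,0,0.5]]]'
python3 - <<'E'
from h import *
delta([.4338,.0284,.013],-9.9)
c=camera("side")["img"][:,:,::-1][200:290,160:270]
cv2.imwrite("pics/c.png",cv2.resize(c,None,fx=5,fy=5,interpolation=cv2.INTER_CUBIC))
E
```

```text
time: 11.12
position: [0.4582, 0.0751, 0.1544]
tool_rot: [0.776, 0.631, -0.001, -0.001]
ft_force: [-0.0, -0.5, 0.1]
grip_width: 0.0437
grip_force: 0.0
time: 11.75
position: [0.4356, 0.0294, 0.0955]
tool_rot: [0.765, 0.644, -0.0, -0.0]
ft_force: [0.3, 0.3, -0.1]
grip_width: 0.0433
grip_force: 0.0
t 11.75 tcp [0.4356 0.0294 0.0955] y ang -9.85 tool z [-0.001  0.    -1.   ] turn z 0.054041282569485816 shift tool [-0.0013 -0.0015  0.0825]
```

View pics/c.png

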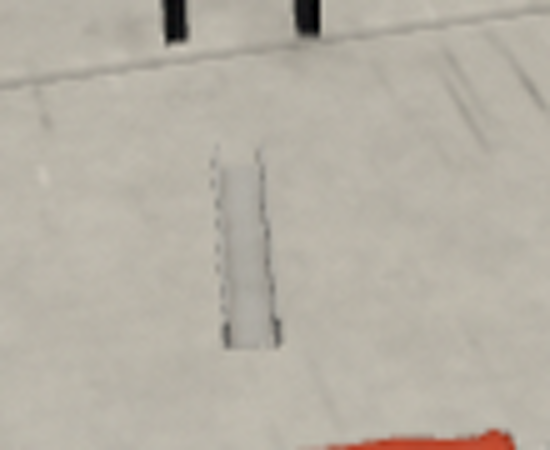

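The fingertips are centred on the channel's line ((241,37) against the far end at (238,155)). Descend and grip.

```bash
python3 -m pendant '[[[-0.0013,-0.0015,0.03,0,0,0,0.5],[0,0,0.03,0,0,0,0.5],[0,0,0.015,0,0,0,0.5],[0,0,0.0073,0,0,0,0.5],[0,0,0,0,0,0,0.5]]]'
python3 -m pendant '[[[0,0,0,0,0,0,0.1],[0,0,0,0,0,0,0.1],[0,0,0,0,0,0,0.1],[0,0,0,0,0,0,0.1],[0,0,0,0,0,0,0.1]]]' 40
python3 - <<'E'
from h import *
delta([.4338,.0284,.013],-9.9)
E
```

```text
time: 12.42
position: [0.4344, 0.0283, 0.0136]
tool_rot: [0.765, 0.644, 0.0, 0.0]
ft_force: [0.1, -0.1, 0.4]
grip_width: 0.0438
grip_force: 0.0
time: 13.05
position: [0.4341, 0.0282, 0.0137]
tool_rot: [0.765, 0.644, 0.0, 0.0]
ft_force: [-0.2, 0.5, 5.4]
grip_width: 0.0217
grip_force: 39.9
t 13.05 tcp [0.4341 0.0282 0.0137] y ang -9.85 tool z [ 0.001 -0.    -1.   ] turn z 0.0492095710063154 shift tool [ 0.0001 -0.0003  0.0007]
```

```bash
python3 -m pendant '[[[0,0,-0.02,0,0,0,0.1],[0,0,-0.03,0,0,0,0.1],[0,0,-0.03,0,0,0,0.1],[0,0,-0.01,0,0,0,0.1],[0,0,0,0,0,0,0.1]]]'
python3 - <<'E'
from h import *
delta([.5,.35,.1],-11.6)
T,S=camera("top"),camera("side")
a=cv2.resize(T["img"][175:265,125:230,::-1],None,fx=4.5,fy=4.5,interpolation=cv2.INTER_CUBIC)
b=cv2.resize(S["img"][150:270,180:250,::-1],None,fx=4.5,fy=4.5,interpolation=cv2.INTER_CUBIC)
M=np.zeros((600,800,3),np.uint8);M[:a.shape[0],:a.shape[1]]=a;M[:b.shape[0],480:480+b.shape[1]]=b
cv2.imwrite("pics/m4.png",M)
E
```

```text
time: 13.68
position: [0.4341, 0.0282, 0.1034]
tool_rot: [0.765, 0.644, 0.0, 0.0]
ft_force: [-0.0, 0.4, -0.4]
grip_width: 0.0215
grip_force: 39.9
t 13.675 tcp [0.4341 0.0282 0.1034] y ang -9.87 tool z [ 0.001 -0.    -1.   ] turn z 1.7332541098465502 shift tool [0.3283 0.0098 0.0034]
```

View pics/m4.png

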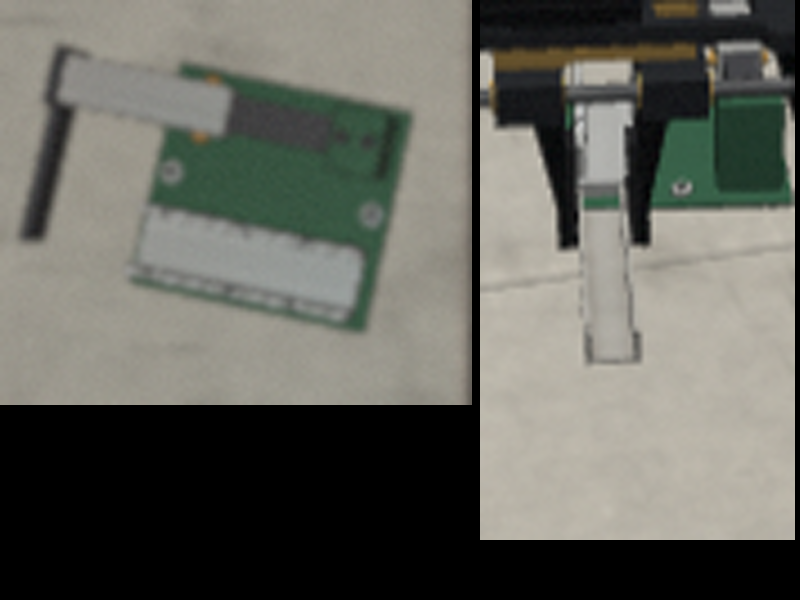

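```bash
python3 - <<'E'
from h import *
T,S=camera("top"),camera("side")
cr=lambda u,f,x,y:((u[0]+.5)/f-.5+x,(u[1]+.5)/f-.5+y)
o=np.array([.5248,.2601]);
pinch=np.array([.5705,.2884])
th=np.radians(-11.6);R=np.array([[np.cos(th),-np.sin(th)],[np.sin(th),np.cos(th)]])
o2=pinch-R@[.039,.037]; print("origin from pins",o2, "plate",o)
loc=lambda u,z:(R.T@(onz(T,cr(u,4.5,125,175),z)[:2]-(o+o2)/2)*1e3).round(1)
print("bar face",loc((46,225),.046),"bar end",loc((31,239),.046),"tube end",loc((231,88),.057),loc((227,135),.057))
for n,u in(("mouth up",(150,207)),("mouth lo",(133,272)),("far up",(365,247)),("far lo",(352,318))):print(n,loc(u,.04))
for u in((180,63),(410,112),(365,330),(131,282)):print("plate",loc(u,.008))
p,Rt,_=toolaxes()
e=p-.099*Rt[:,0]
oo,d=ray(S,cr((610-480,362),4.5,180,150)); s=((e-oo)@Rt[:,0])/(d@Rt[:,0]); print("near end",oo+s*d,"expected xy",e,"bottom",p[2]-.0137)
for n,uz in(("target TCP xy",(-.036,.062+.049-.062+.037)),):print(n,(o+o2)/2+R@uz)
E
```

```text
origin from pins [0.52485668 0.25999775] plate [0.5248 0.2601]
bar face [-38.3 105.2] bar end [-47.  111.1] tube end [51.2 24.3] [27.  20.9]
mouth up [-18.3  55.8]
mouth lo [-53.2  56.7]
far up [-15.3 -59.4]
far lo [-52.9 -60.8]
plate [60.5 65.8]
plate [ 60.3 -63.5]
plate [-60.4 -65.2]
plate [-61.4  64.8]
near end [ 0.41405591 -0.06880063  0.08939366] expected xy [ 0.41629623 -0.06919068  0.10225263] bottom 0.08855632818613828
target TCP xy [0.50685633 0.35153115]
```

The channel hangs level, and the tube end reads about 43.5 mm of travel. Move above the trough with a 4 mm gap to the bar.

```bash
python3 - <<'E'
from h import *
th=np.radians(-11.6);R=np.array([[np.cos(th),-np.sin(th)],[np.sin(th),np.cos(th)]])
t=np.array([.52482,.26005])+R@[-.036,.082];print(t)
delta([*t,.1034],-11.6)
E
```

```text
[0.50604368 0.34761398]
t 13.875 tcp [0.4333 0.0283 0.1023] y ang -9.86 tool z [-0.002  0.    -1.   ] turn z 1.7354278283483122 shift tool [ 0.327   0.017  -0.0012]
```

```bash
python3 -m pendant '[[[0.03,0.002,0,0,0,0,0.1],[0.05,0.003,0,0,0,0,0.1],[0.05,0.003,0,0,0,0,0.1],[0.05,0.003,0,0,0,0,0.1],[0.05,0.002,0,0,0,0,0.1]]]'
python3 -m pendant '[[[0.045,0.002,0,0,0,0,0.1],[0.035,0.001,0,0,0,0,0.1],[0.017,0.001,0,0,0,0,0.1],[0,0,0,0,0,1.7,0.1],[0,0,0,0,0,0,0.1]]]'
python3 -m pendant '[[[0,0,0,0,0,0,0.1],[0,0,0,0,0,0,0.1],[0,0,0.01,0,0,0,0.1],[0,0,0.01,0,0,0,0.1],[0,0,0,0,0,0,0.1]]]'
python3 - <<'E'
from h import *
delta([.50604,.34761,.0317],-11.6)
T,S=camera("top"),camera("side")
a=cv2.resize(T["img"][175:265,105:230,::-1],None,fx=3.5,fy=3.5,interpolation=cv2.INTER_CUBIC)
b=cv2.resize(S["img"][110:205,180:260,::-1],None,fx=4.5,fy=4.5,interpolation=cv2.INTER_CUBIC)
M=np.zeros((450,800,3),np.uint8);M[:a.shape[0],:a.shape[1]]=a;M[:b.shape[0],440:440+b.shape[1]]=b
cv2.imwrite("pics/m5.png",M)
E
```

```text
time: 14.5
position: [0.4859, 0.2541, 0.102]
tool_rot: [0.765, 0.644, -0.001, -0.0]
ft_force: [0.5, -0.6, -1.1]
grip_width: 0.0212
grip_force: 39.9
time: 15.12
position: [0.506, 0.346, 0.1026]
tool_rot: [0.775, 0.632, -0.001, -0.0]
ft_force: [0.1, 0.1, -1.7]
grip_width: 0.0219
grip_force: 39.9
time: 15.75
position: [0.5057, 0.347, 0.0818]
tool_rot: [0.775, 0.632, -0.001, -0.0]
ft_force: [-0.4, -0.9, -0.9]
grip_width: 0.0218
grip_force: 39.9
t 15.75 tcp [0.5057 0.347  0.0818] y ang -11.56 tool z [-0.003 -0.001 -1.   ] turn z 0.03928092550193085 shift tool [0.0008 0.0004 0.0501]
```

View pics/m5.png

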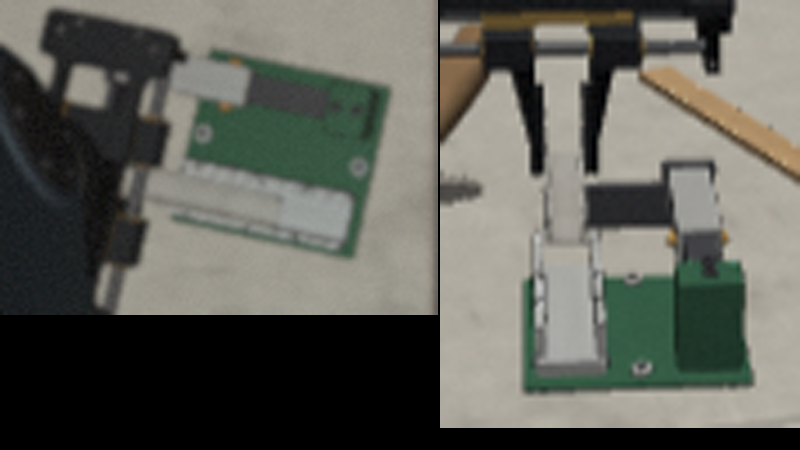

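The channel is in line above the trough in both views, with the bar beyond its far end. Lower it.

```bash
python3 -m pendant '[[[0.0005,0,0.012,0,0,0,0.1],[0,0,0.012,0,0,0,0.1],[0,0,0.01,0,0,0,0.1],[0,0,0.008,0,0,0,0.1],[0,0,0.003,0,0,0,0.1]]]'
python3 -m pendant '[[[0,0,0.002,0,0,0,0.1],[0,0,0.002,0,0,0,0.1],[0,0,0.001,0,0,0,0.1],[0,0,0,0,0,0,0.1],[0,0,0,0,0,0,0.1]]]'
python3 - <<'E'
from h import *
delta([.50604,.34761,.0317],-11.6);o=get_obs();print(o["ft_force"],o["moment"])
E
```

```text
time: 16.48
position: [0.5065, 0.3478, 0.0374]
tool_rot: [0.775, 0.632, -0.001, -0.0]
ft_force: [-0.1, -0.3, -0.7]
grip_width: 0.0216
grip_force: 39.9
time: 17.1
position: [0.5069, 0.348, 0.0334]
tool_rot: [0.775, 0.632, 0.0, 0.0]
ft_force: [-0.4, -0.2, -1.1]
grip_width: 0.0217
grip_force: 39.9
t 17.1 tcp [0.5069 0.348  0.0334] y ang -11.56 tool z [ 0.  0. -1.] turn z 0.03778937627576617 shift tool [-0.0006 -0.0007  0.0017]
[-0.44666733 -0.1732067  -1.14969652] [-0.05711202  0.0702136   0.0443265 ]
```

Nothing has touched yet. Push gently to the stop while just above the floor, then lower the last bit.

```bash
python3 -m pendant '[[[0.001,0,0,0,0,0,0.1],[0.001,0,0,0,0,0,0.1],[0,0,0.001,0,0,0,0.1],[0,0,0.0005,0,0,0,0.1],[0,0,0,0,0,0,0.1]]]'
python3 -m pendant '[[[0.001,0,0,0,0,0,0.1],[0,0,0,0,0,0,0.1],[0.001,0,0,0,0,0,0.1],[0,0,0,0,0,0,0.1],[0,0,0,0,0,0,0.1]]]'
python3 - <<'E'
from h import *
delta([.50604,.34761,.0317],-11.6);o=get_obs();print(o["ft_force"],o["moment"])
E
```

```text
time: 17.73
position: [0.5072, 0.35, 0.0317]
tool_rot: [0.775, 0.632, -0.0, -0.0]
ft_force: [-0.6, -0.2, -0.9]
grip_width: 0.0215
grip_force: 39.9
time: 18.35
position: [0.5077, 0.352, 0.0318]
tool_rot: [0.775, 0.632, 0.0, -0.0]
ft_force: [0.2, 0.5, -0.4]
grip_width: 0.0215
grip_force: 39.9
t 18.35 tcp [0.5077 0.352  0.0318] y ang -11.56 tool z [ 0.  0. -1.] turn z 0.03815472098107442 shift tool [-0.0046 -0.0007  0.0001]
[ 0.19664907  0.45602687 -0.38800662] [-0.0287001   0.06050722  0.03851279]
```

```bash
python3 -m pendant '[[[0,0,0.0005,0,0,0,0.1],[0,0,0,0,0,0,0.1],[0,0,0.0005,0,0,0,0.1],[0,0,0,0,0,0,0.1],[0,0,0,0,0,0,0.1]]]'
python3 -m pendant '[[[0.001,0,0,0,0,0,0.1],[0,0,0,0,0,0,0.1],[0.0005,0,0,0,0,0,0.1],[0,0,0,0,0,0,0.1],[0,0,0,0,0,0,0.1]]]'
```

```text
time: 18.98
position: [0.5077, 0.3521, 0.0315]
tool_rot: [0.775, 0.632, 0.0, 0.0]
ft_force: [-2.3, -0.7, 6.4]
grip_width: 0.0215
grip_force: 39.9
time: 19.6
position: [0.5077, 0.3523, 0.0313]
tool_rot: [0.774, 0.633, -0.001, 0.001]
ft_force: [-1.1, -3.2, 7.1]
grip_width: 0.0214
grip_force: 39.9
```

```bash
python3 -m pendant '[[[0.001,0,0,0,0,0,0.1],[0,0,0,0,0,0,0.1],[0,0,0.0005,0,0,0,0.1],[0,0,0,0,0,0,0.1],[0,0,0,0,0,0,0.1]]]'
```

```text
time: 20.23
position: [0.508, 0.3533, 0.0312]
tool_rot: [0.774, 0.633, -0.001, 0.001]
ft_force: [-1.2, -3.2, 9.0]
grip_width: 0.0215
grip_force: 39.9
```

```bash
python3 -m pendant '[[[0,0,-0.001,0,0,0,0.1],[0,0,0,0,0,0,0.1],[0.0005,0,0,0,0,0,0.1],[0.0005,0,0,0,0,0,0.1],[0,0,0,0,0,0,0.1]]]'
python3 -m pendant '[[[0.0005,0,0,0,0,0,0.1],[0,0,0,0,0,0,0.1],[0.0005,0,0,0,0,0,0.1],[0,0,0,0,0,0,0.1],[0,0,0,0,0,0,0.1]]]'
python3 - <<'E'
from h import *
T,S=camera("top"),camera("side")
a=cv2.resize(T["img"][175:265,105:230,::-1],None,fx=3.5,fy=3.5,interpolation=cv2.INTER_CUBIC)
b=cv2.resize(S["img"][130:200,190:250,::-1],None,fx=6,fy=6,interpolation=cv2.INTER_CUBIC)
M=np.zeros((450,800,3),np.uint8);M[:a.shape[0],:a.shape[1]]=a;M[:b.shape[0],440:440+b.shape[1]]=b
cv2.imwrite("pics/m6.png",M)
E
```

```text
time: 20.85
position: [0.5083, 0.3546, 0.0314]
tool_rot: [0.775, 0.633, -0.001, 0.0]
ft_force: [-0.9, -4.1, 5.9]
grip_width: 0.0215
grip_force: 39.9
time: 21.48
position: [0.5083, 0.3549, 0.0314]
tool_rot: [0.774, 0.633, -0.001, 0.001]
ft_force: [-0.5, -6.1, 6.5]
grip_width: 0.0216
grip_force: 39.9
```

View pics/m6.png

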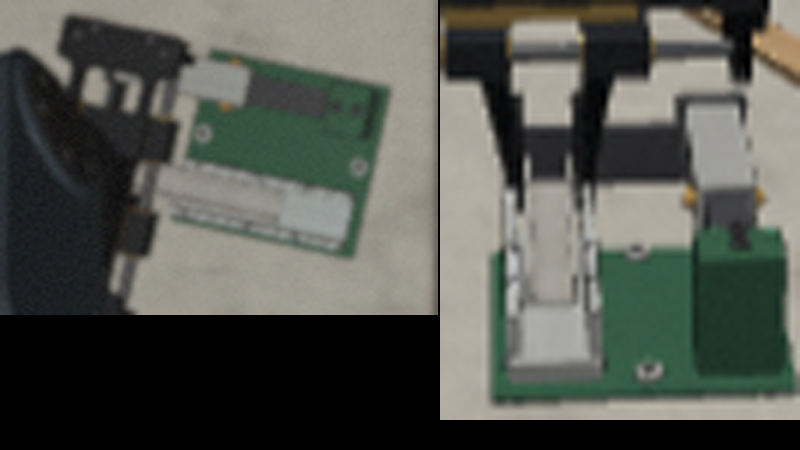

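The channel sits in the trough with its far end at the bar, and the force climbs without motion, so it is butted. Release and lift away.

```bash
python3 -m pendant '[[[0,0,0,0,0,0,0.5],[0,0,0,0,0,0,0.5],[0,0,0,0,0,0,0.5],[0,0,0,0,0,0,0.5],[0,0,0,0,0,0,0.5]]]'
python3 -m pendant '[[[0,0,-0.01,0,0,0,0.5],[0,0,-0.03,0,0,0,0.5],[0,0,-0.05,0,0,0,0.5],[0,0,-0.05,0,0,0,0.5],[-0.05,-0.03,0,0,0,0,0.5]]]'
python3 -m pendant '[[[-0.06,0,0,0,0,0,0.5],[-0.06,0,0,0,0,0,0.5],[-0.06,0,0,0,0,0,0.5],[-0.06,0,0,0,0,0,0.5],[-0.05,0,0,0,0,0,0.5]]]'
python3 - <<'E'
from h import *
T,S=camera("top"),camera("side")
a=cv2.resize(T["img"][175:265,125:225,::-1],None,fx=4.4,fy=4.4,interpolation=cv2.INTER_CUBIC)
b=cv2.resize(S["img"][140:200,190:250,::-1],None,fx=6,fy=6,interpolation=cv2.INTER_CUBIC)
M=np.zeros((450,800,3),np.uint8);M[:a.shape[0],:a.shape[1]]=a;M[:b.shape[0],440:440+b.shape[1]]=b
cv2.imwrite("pics/m7.png",M)
E
```

```text
time: 22.2
position: [0.5085, 0.3564, 0.0312]
tool_rot: [0.775, 0.632, 0.0, -0.0]
ft_force: [-0.1, -0.1, 0.5]
grip_width: 0.0432
grip_force: 0.0
time: 22.82
position: [0.4762, 0.3167, 0.1773]
tool_rot: [0.774, 0.633, 0.009, 0.003]
ft_force: [-0.4, -1.1, -0.2]
grip_width: 0.0435
grip_force: 0.0
time: 23.45
position: [0.4107, 0.0273, 0.1721]
tool_rot: [0.775, 0.632, 0.001, 0.001]
ft_force: [0.7, 0.0, 1.0]
grip_width: 0.0437
grip_force: 0.0
```

View pics/m7.png

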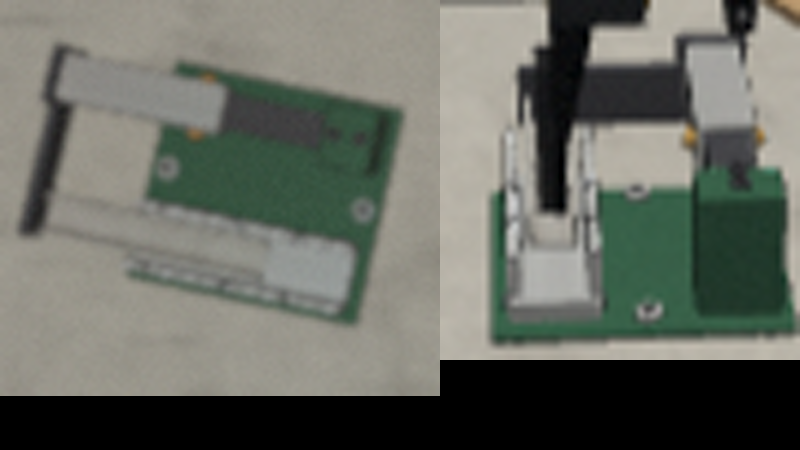

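The channel lies in the trough with its left end touching the bar at (47,212). Both pins are out at (208,78) and (196,133), and the arm is clear. Handing in.

```bash
python3 -c "
from rig import hand_in
print(hand_in())"
```

```text
the job is handed in; nothing more can be done
None
```

The length stop is at its longest setting with both pins out. The zinc channel lies flat in the trough, butted against the stop bar and released. The job was handed in at about 23.5 s of the 51 s limit, and no verdict was returned.

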